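# Take a tested filter cartridge out of the flow tester

## Task

The test is over: turn the flow dial on the white console back to the green idle mark, and only then push the orange ejector slide on the dock all the way so that the purple filter cartridge comes out onto the landing, and let the slide spring back. Then lay the cartridge gently, flat and right way up, on the floor of the blue tray, leaving the dial on the mark and all the other things where they are.

Things in the scene. Friction and masses are not known exactly. Their poses are not given: they have to be found in the camera images.
- dock: Fixed dock: dark steel base 195 x 90 mm, 15 mm thick, half under an aluminium roofed channel, half open landing. Origin on the bench under the channel's mouth; +x is the way the cartridge comes out. Channel: x -98 to 0 mm, 67 mm wide inside, walls 10 mm, roof top 54 mm above the bench with a 16 mm slot along its middle; two spring balls in its walls hold the cartridge.
- dock_mouth (a point): Middle of the channel's mouth at the landing's level, 15 mm above the bench; axes as the dock. The landing is flat from here to x +91 mm, 90 mm wide, with no side walls; a rubber lip 6 mm high closes its far end (x +91 to +97 mm).
- slide_tab (a point): Point in the orange tab of the ejector slide, 80 mm above the bench, at dock x -77.5 mm when home; axes as the dock. The tab is a block 12 mm thick (x), 36 mm wide (y), 58 to 88 mm above the bench, over the roof slot. Push it from behind with closed fingers, or pinch it across its thickness or width.
- slide (a joint): Slide travel in m: 0 home, 0.070 fully pushed, along the dock's +x. A spring returns it: 3 N at home, 7 N fully pushed, plus some 3 N while the cartridge passes the spring balls. The pusher meets the cartridge after about 1 mm; fully pushed it leaves it wholly outside, centre about 31 mm beyond the mouth (it may slide a little further).
- cartridge: Purple round filter cartridge, black band near its foot, black ring on top, 64 mm diameter, 30 mm high, about 90 g. Origin centre of its underside, z up. It starts in the dock's channel, underside 15 mm above the bench, centre 38.5 mm behind the mouth; graspable across its diameter from above once out on the landing.
- dial_grip (a point): On the dial's axis, 90 mm above the bench, a good TCP height for a grasp from above; +x points along the bar to its white pointer end, z up. The dial is black: a round skirt (46 mm diameter, top 65 mm above the bench) with an upright bar 46 mm long, 12 mm thick, top 94 mm above the bench, a white pointer line on one half. Pinch the bar across its thickness.
- dial (a joint): Dial angle in rad, growing clockwise seen from above, from 0 to 4.712; the green idle mark is at 0.785 (pointer aimed at the green bar). It starts between 1.45 and 2.15 and stays where it is left (friction about 0.04 N m).
- idle_mark (a point): Middle of the green bar (18 x 6 mm, radial) printed on the console's top, 37 mm from the dial's axis, 61 mm above the bench: where the pointer must aim.
- console: Fixed white flow console, a box 130 (x) x 180 (y) x 60 mm high with a gauge and the dial on its top. Origin centre of its underside; the dial's axis is at x -10, y -30 mm.
- blue_tray: Fixed open blue tray 150 x 150 mm outside, 26 mm high, walls 4 mm, floor 4 mm thick, empty. Origin centre of its underside, z up.
- grey_tray: The like grey tray, same size, holding the spare cartridge; not to be used. It and the blue tray change places between left and right.
- spare: Bystander: olive-yellow spare cartridge, same size as the purple one, in the grey tray. Origin centre of its underside.
- bottle_a: Bystander: small white bottle, 32 mm diameter, 65 mm high. Origin centre of its underside.
- bottle_b: Bystander: the other white bottle, same size.
- halfmask: Bystander: pale grey half mask, about 80 x 120 x 61 mm high, with two round side filters. Origin centre of its underside.
- screwdriver: Bystander: screwdriver 170 mm long, lying on the bench beside the console.
- tape: Bystander: yellow tape roll, 68 mm diameter, 19 mm high, lying flat beyond the left tray.
- wrench: Bystander: steel wrench 160 mm long, lying on the bench at the far left.
Mind the look-alikes: they are no part of the job. What is shaped like the cartridge but turquoise is not meant.

How it is judged:
On the way, in this order (a step that is already met when the one before it is completed fails the run):
1. the dial's pointer is on the green idle mark (within 0.12 rad) (value of joint dial between 0.665 and 0.905 rad), for 0.2 s.
2. the slide is pushed at least 60 of its 70 mm and the cartridge is out on the landing, its centre at least 20 mm beyond the mouth (value of joint slide above 0.06 m and x of cartridge in the frame of dock between 0.02 and 0.075 m and y of cartridge in the frame of dock between -0.04 and 0.04 m and height (world z) of cartridge below 0.025 m), for 0.1 s.
At the end, for the whole second after the job is handed in: The cartridge lies at rest inside the blue tray, its underside within 5 mm of the tray's floor, right way up and flat (within 0.12 rad); the slide is back home (within 6 mm); the dial is within 0.12 rad of the green mark (0.785) (all of step 1 and value of joint slide below 0.006 m and x of cartridge in the frame of blue_tray between -0.045 and 0.045 m and y of cartridge in the frame of blue_tray between -0.045 and 0.045 m and z of cartridge in the frame of blue_tray below 0.009 m and angle between cartridge's own z axis and vertical below 0.12 rad and linear speed of cartridge below 0.02 m/s); the robot touches nothing.
It fails at once if the cartridge comes out (centre beyond the mouth) while the dial is more than 0.2 rad off the mark (x of cartridge in the frame of dock above 0 m and not (value of joint dial between 0.585 and 0.985 rad)).
It fails at once if the cartridge is let fall into the blue tray from more than about 20 mm (falling free of the fingers over the tray at more than 0.65 m/s) (horizontal distance between cartridge and blue_tray below 0.1 m and contact force between the fingers and cartridge below 0.05 N and linear speed of cartridge above 0.65 m/s).
It fails at once if the cartridge is pressed into the blue tray with more than 40 N (contact force between cartridge and blue_tray above 40 N).
It fails at once if a bystander (spare cartridge, bottles, half mask, screwdriver, tape, wrench) is moved more than 30 mm (distance of any of spare, bottle_a, bottle_b, halfmask, screwdriver, tape, wrench from where it was at the start of the episode above 0.03 m).
It also fails if it takes over 72 s, if anything falls off the work surface, if the arm or the gripper's body presses on something with over 40 N, if the wrist force passes 120 N, or if a joint passes its speed limit or range.

## Robot

A 6-joint arm with a two-finger parallel gripper is mounted at the origin on the work surface. World frame = base frame: x ahead of the robot, y to its left, z up, the work surface at z = 0. Lengths are in m, angles in rad, forces in N, time in s.
With the tool pointing down it reaches from about 0.225 to 0.875 m from the base axis. Payload 3.4 kg.
Tool frame: the origin (TCP) lies between the finger pads, 19 mm behind the fingertips; this is the grasp point; z points along the fingers, y is the line along which they close (so a half turn about z gives the same grasp; the last joint's range is limited). The gripper opens to 85 mm and grips with 20 to 120 N. Pads are 22 mm wide; open, the fingers measure 114 mm over their backs; the gripper's body (76 mm by 85 mm) begins 54 mm behind the grasp point. The pads swing forward as they close: fully open they stand 13 mm farther back than shut.
Start: joints at [-1.251, 0.276, 1.505, -0, 1.361, -0.121], TCP at [0.245, -0.52, 0.25] pointing down, gripper open.
Joint ranges: [-2.89, 2.89], [-0.75, 2.08], [0.22, 2.7], [-1.18, 4.32], [0.11, 2.71], [-2.7, 2.7]. Speed limits (rad/s): [2.57, 2.57, 3.14, 3.14, 3.14, 3.14].

## Interface

Orientations are given as a rotation vector (axis times angle).
In Python, from rig import robot gives the robot as it stands.
- The arm moves only by the tool drive_tool, never from a script. Its argument "increments" is a list of rows, each an object with "translation": the shift along the world's x, y, z normalised to -1 to 1, where 1 is 0.1 m, a list of three; "angular": the turn, a rotation vector about the world's x, y, z normalised to -1 to 1, where 1 is 45 degrees, a list of three; "gripper": the closure, from -1 (fully open) to 1 (shut). A call has 1 to 8 rows; each row is the pose to reach, as a shift and turn from the pose commanded when the call began; what a row does not reach only later rows make up. A row lasts 1/10 s, in which the tool goes at most 50 mm and 8.59 degrees, less where a joint would pass 70% of its speed; a pose out of reach is approached as far as the arm can. A call with a number of a shift or a turn outside -1 to 1 is refused whole. A call with a gripper value outside its range is refused whole. The fingers move at their own pace and stop on an object; the grip force is fixed at half the most. Time passes only in rows, so rows that repeat a pose let the fingers close. It gives the time, the measured TCP pose, the force, the opening and the grip force at its end, in the units of the state.
- robot.get_state(): the state, without advancing time (a new reading comes with each control period).
- robot.snapshot(name): name is "scene" or "top" or "wrist"; returns a dict with "pixels" (400x640x3 uint8, blue, green, red), "intrinsics" (3x3 intrinsics, pixels), "rvec" (rotation vector, rad) and "tvec" (3), from world to camera coordinates, as OpenCV has them; the wrist camera has in their place "hand_eye" (4x4, takes a point from camera to tool coordinates, whose origin is the TCP and whose axes are the flange's). Camera axes: x right, y down, z forward; pixel columns grow to the right and rows downward; lengths in m; the calibration is good to about 2 mm. A picture is of the moment at which its call begins: read the wrist's pose just before it. There is no depth.
- robot.close_job(): hands the job in; it is judged then, once.
The state is a dict: "clock": time; "qpos": joint angles; "qvel": joint speeds; "effort": joint torques, N m; "eef_pos": TCP position; "tool_rot": TCP orientation; "contact_force": force on the tool from outside, world axes, zero at the start; "ft_torque": the same for the moment, N m; "gripper_width": finger opening in m; "finger_force": force on a finger pad.
Only numpy, scipy, OpenCV 4.12 (cv2) and the standard library are available. Lean on these libraries where they do the work, as an engineer would, in place of code of your own. Each camera call takes 0.05 s, during which the arm holds its last target. There are 200 camera calls.

## Working session

There is one attempt and no reset: what is moved stays moved. The work goes in short steps, Python scripts to look and compute and a tool call to move; the robot and the scene stay as the last step left them, time stands still between calls to the robot, and variables do not carry over. Pictures are saved under pics/ and viewed, at most 11 in all, crops included, and the job is handed in when it is done.

Besides the shell and the picture viewer there is one more tool, called after ">>>" as name(argument=value, ...), one argument or row to a line, values as JSON. drive_tool: Moves the arm, as the interface text tells. Its arguments: {"type":"object","properties":{"increments":{"type":"array"}},"required":["increments"]}

```bash
mkdir -p pics; ls; cat > h.py <<'E'
import numpy as np, cv2
from rig import robot
def snap(name):
    s=robot.get_state(); d=robot.snapshot(name); im=np.ascontiguousarray(d["pixels"]); K=np.array(d["intrinsics"],float)
    if "hand_eye" in d:
        T=np.eye(4); T[:3,:3]=cv2.Rodrigues(np.array(s["tool_rot"],float))[0]; T[:3,3]=s["eef_pos"]
        W=T@np.array(d["hand_eye"]); R=W[:3,:3]; c=W[:3,3]
    else:
        R=cv2.Rodrigues(np.array(d["rvec"],float))[0].T; c=-R@np.array(d["tvec"],float).ravel()
    return im,K,R,c
def ray(v,px):
    im,K,R,c=v; d=R@np.linalg.solve(K,[px[0],px[1],1.]); return c,d/np.linalg.norm(d)
def plane(v,px,z):
    c,d=ray(v,px); return c+d*(z-c[2])/d[2]
def tri(v1,p1,v2,p2):
    a,d=ray(v1,p1); b,e=ray(v2,p2)
    st=np.linalg.lstsq(np.c_[d,-e],b-a,rcond=None)[0]; P=a+d*st[0];Q=b+e*st[1]
    return (P+Q)/2,np.linalg.norm(P-Q)
def proj(v,P):
    im,K,R,c=v; q=K@(R.T@(np.array(P)-c)); return q[:2]/q[2]
E
python3 - <<'E'
from h import *
print(robot.get_state())
for n in("scene","top"):
    v=snap(n); print(n,v[3],v[2][:,2],v[1][0,0]); cv2.imwrite(f"pics/{n}0.png",v[0])
E
```

```text
pics
{'clock': 0.0, 'qpos': array([-1.25095758e+00,  2.76597431e-01,  1.50611490e+00,  1.76630440e-05,
        1.36070557e+00, -1.21011632e-01]), 'qvel': array([ 0.00033871,  0.00142773,  0.00091116, -0.00137347, -0.00016948,
       -0.00036909]), 'effort': array([ 2.14439247e-04, -4.16774261e+01, -2.45807827e+01, -3.06604834e-04,
        1.11943006e-02, -4.72912717e-06]), 'eef_pos': array([ 0.24519788, -0.51956098,  0.24914556]), 'tool_rot': array([-3.06380777e+00, -6.86488934e-01,  2.57414181e-04]), 'contact_force': array([-0.1907839 , -0.37819467, -0.12796024]), 'ft_torque': array([-0.00803277,  0.00023513,  0.02770512]), 'finger_force': 0.0, 'gripper_width': 0.08563060942074514}
scene [0.90179536 0.63319977 0.60892825] [-0.33926365 -0.7206362  -0.60463513] 363.3260848211554
top [0.41995869 0.02331098 1.02135748] [ 0.18950947  0.00497478 -0.98186629] 411.2914066125035
```

View pics/top0.png

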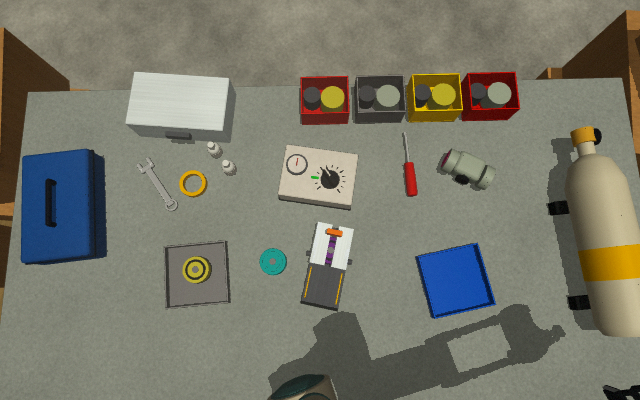

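View pics/scene0.png

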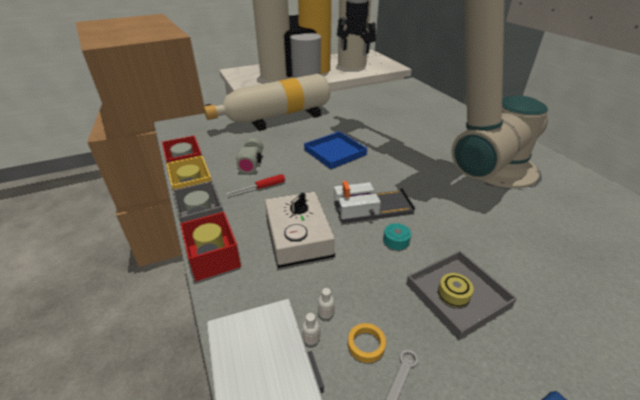

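The top view shows the console at about (318,176), with the dial at (330,178) and the green mark at (314,177). The dock tab is at (334,232), its landing runs down to (322,305), and the blue tray is at (455,279). The grey tray with the spare (197,270) and the turquoise decoy (272,261) are elsewhere. The scene view shows the same things from the far left: tab (346,188), dial (299,205), tray (335,150).

```bash
cat > m.py <<'E'
from h import *
def blob(v,lo,hi,box=None,k=0):
    hsv=cv2.cvtColor(v[0],cv2.COLOR_BGR2HSV); m=cv2.inRange(hsv,np.array(lo),np.array(hi))
    if box: z=np.zeros_like(m); x0,y0,x1,y1=box; z[y0:y1,x0:x1]=m[y0:y1,x0:x1]; m=z
    n,l,st,c=cv2.connectedComponentsWithStats(m)
    if n<2: return None
    i=1+np.argmax(st[1:,4]); return c[i],st[i],(l==i).astype(np.uint8)
E
python3 - <<'E'
from m import *
np.set_printoptions(precision=4,suppress=True)
t=snap("top"); s=snap("scene")
T=blob(t,(3,150,120),(15,255,255),(310,215,360,245)); S=blob(s,(3,150,120),(15,255,255),(330,170,370,205))
print("tab",T[:2],S[:2],tri(t,T[0],s,S[0]), plane(t,T[0],.088))
g=blob(t,(45,100,60),(80,255,255),(300,165,330,190)); gs=blob(s,(45,100,60),(80,255,255),(280,195,320,235))
print("green",g[:2],gs and gs[:2],plane(t,g[0],.061), gs and tri(t,g[0],s,gs[0]))
b=blob(t,(105,150,60),(125,255,255),(400,230,510,330)); bs=blob(s,(105,150,40),(125,255,255),(290,125,380,175))
for n,v,q in(("t",t,b),("s",s,bs)):
    c=cv2.convexHull(cv2.findContours(q[2],0,1)[0][0]); r=cv2.approxPolyDP(c,6,True)[:,0]; print(n,r)
    P=np.array([plane(v,p,.026) for p in r]); print(P, P.mean(0), np.linalg.norm(P-np.roll(P,-1,0),axis=1))
for n,px,z in(("dial",(330,178),.09),("landing L",(300,303),.015),("landing R",(337,309),.015),("roof TL",(318,222),.054),("roof TR",(354,228),.054),("roof BL",(309,263),.054),("roof BR",(347,269),.054)):
    print(n,plane(t,px,z))
for n,v,(x0,y0,x1,y1),f in(("t",t,(270,135,370,315),5),("s",s,(260,170,420,250),5)):
    cv2.imwrite(f"pics/c{n}.png",cv2.resize(v[0][y0:y1,x0:x1],None,fx=3.3 if n=="t" else 5,fy=3.3 if n=="t" else 5,interpolation=cv2.INTER_CUBIC))
E
```

```text
tab (array([334.225, 231.625]), array([327, 228,  16,   8,  80], dtype=int32)) (array([346.0345, 188.0172]), array([343, 181,   6,  16,  58], dtype=int32)) (array([ 0.5385, -0.0132,  0.078 ]), np.float64(0.002551327030460631)) [ 0.5383 -0.0135  0.088 ]
green (array([314.381 , 177.0476]), array([311, 176,   8,   3,  21], dtype=int32)) (array([302.1667, 218.    ]), array([301, 217,   3,   3,   6], dtype=int32)) [0.6752 0.0292 0.061 ] (array([0.6746, 0.0295, 0.0611]), np.float64(0.0012317408614927444))
t [[477 243]
 [495 304]
 [432 317]
 [416 257]]
[[ 0.5107 -0.3595  0.026 ]
 [ 0.3668 -0.3878  0.026 ]
 [ 0.3404 -0.2382  0.026 ]
 [ 0.4804 -0.2103  0.026 ]] [ 0.4246 -0.299   0.026 ] [0.1467 0.152  0.1428 0.1522]
s [[365 153]
 [329 167]
 [305 144]
 [339 132]]
[[ 0.3587 -0.2185  0.026 ]
 [ 0.4979 -0.192   0.026 ]
 [ 0.5086 -0.352   0.026 ]
 [ 0.3681 -0.3816  0.026 ]] [ 0.4333 -0.286   0.026 ] [0.1417 0.1604 0.1436 0.1634]
dial [ 0.6643 -0.0074  0.09  ]
landing L [0.3784 0.0703 0.015 ]
landing R [ 0.3626 -0.0174  0.015 ]
roof TL [0.5665 0.023  0.054 ]
roof TR [ 0.5502 -0.0619  0.054 ]
roof BL [0.4704 0.0462 0.054 ]
roof BR [ 0.4546 -0.0419  0.054 ]
```

View pics/ct.png

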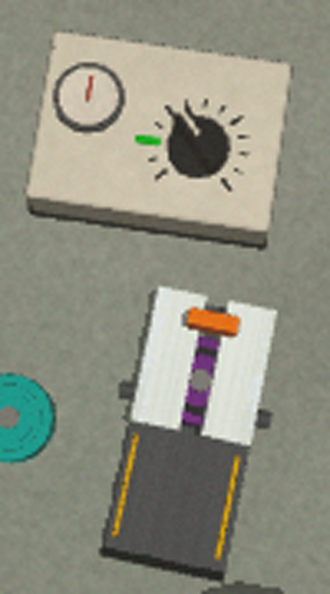

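The crop shows the white pointer line on the dial aiming up and slightly left, from (200,146) to about (185,115), clockwise of the green bar at (148,140). The tab is at (212,322) and the channel mouth at about (190,435). Next I'll move the wrist camera over the dial.

>>> drive_tool(
  increments=[
    {"translation": [0.3, 0.38, 0], "angular": [0, 0, 0], "gripper": -1},
    {"translation": [0.6, 0.75, 0], "angular": [0, 0, 0], "gripper": -1},
    {"translation": [0.8, 1, 0], "angular": [0, 0, 0], "gripper": -1},
  ],
)

```text
clock: 0.5
eef_pos: [0.3263, -0.4177, 0.2498]
tool_rot: [-3.064, -0.687, -0.001]
contact_force: [1.1, -0.0, 0.2]
gripper_width: 0.0851
finger_force: 0.0
```

>>> drive_tool(
  increments=[
    {"translation": [0.3, 0.38, 0], "angular": [0, 0, 0], "gripper": -1},
    {"translation": [0.6, 0.75, 0], "angular": [0, 0, 0], "gripper": -1},
    {"translation": [0.8, 1, 0], "angular": [0, 0, 0], "gripper": -1},
  ],
)

```text
clock: 0.8
eef_pos: [0.4066, -0.3175, 0.25]
tool_rot: [-3.064, -0.689, -0.001]
contact_force: [-0.2, -0.7, -0.0]
gripper_width: 0.0852
finger_force: 0.0
```

>>> drive_tool(
  increments=[
    {"translation": [0.3, 0.38, 0], "angular": [0, 0, 0], "gripper": -1},
    {"translation": [0.6, 0.75, 0], "angular": [0, 0, 0], "gripper": -1},
    {"translation": [0.8, 1, 0], "angular": [0, 0, 0], "gripper": -1},
  ],
)

```text
clock: 1.1
eef_pos: [0.4867, -0.2175, 0.25]
tool_rot: [-3.064, -0.689, -0.001]
contact_force: [-0.3, -0.1, -0.8]
gripper_width: 0.0854
finger_force: 0.0
```

>>> drive_tool(
  increments=[
    {"translation": [0.3, 0.38, 0], "angular": [0, 0, 0], "gripper": -1},
    {"translation": [0.6, 0.75, 0], "angular": [0, 0, 0], "gripper": -1},
    {"translation": [0.8, 1, 0], "angular": [0, 0, 0], "gripper": -1},
  ],
)

```text
clock: 1.4
eef_pos: [0.5668, -0.1174, 0.2498]
tool_rot: [-3.064, -0.689, -0.001]
contact_force: [-0.1, -0.7, -0.0]
gripper_width: 0.0856
finger_force: 0.0
```

>>> drive_tool(
  increments=[
    {"translation": [0.3, 0.38, 0], "angular": [0, 0, 0], "gripper": -1},
    {"translation": [0.6, 0.75, 0], "angular": [0, 0, 0], "gripper": -1},
    {"translation": [0.8, 1, 0], "angular": [0, 0, 0], "gripper": -1},
    {"translation": [0.8, 1, 0], "angular": [0, 0, 0], "gripper": -1},
    {"translation": [0.8, 1, 0], "angular": [0, 0, 0], "gripper": -1},
  ],
)

```text
clock: 1.9
eef_pos: [0.6452, -0.0196, 0.2493]
tool_rot: [3.065, 0.689, -0.003]
contact_force: [-1.2, -0.7, 0.8]
gripper_width: 0.0852
finger_force: 0.0
```

```bash
python3 - <<'E'
from m import *
np.set_printoptions(precision=4,suppress=True)
w=snap("wrist"); s=robot.get_state(); print(s["eef_pos"],s["qpos"],s["clock"]); print(robot.snapshot("wrist")["hand_eye"],w[1]); print("cam",w[3],w[2][:,2],proj(w,(.664,-.008,.09)))
cv2.imwrite("pics/w1.png",w[0])
E
```

```text
[ 0.6448 -0.0203  0.2495] [-0.1388  0.3831  1.3447 -0.0009  1.4151  0.9909] 1.95
[[-0.     -0.9581 -0.2864  0.0723]
 [ 1.     -0.0001  0.0003 -0.0004]
 [-0.0003 -0.2864  0.9581 -0.1237]
 [ 0.      0.      0.      1.    ]] [[284.2939   0.     316.969 ]
 [  0.     284.2939 195.8993]
 [  0.       0.       1.    ]]
cam [0.7106 0.0118 0.3729] [-0.2603 -0.1234 -0.9576] [314.9004 162.9697]
```

View pics/w1.png

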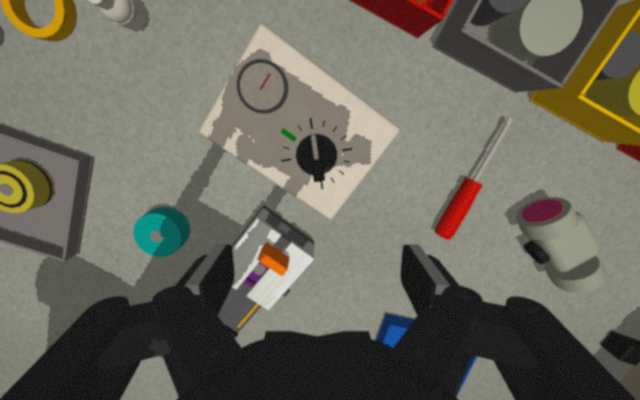

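The wrist view shows the dial at (316,154) with its white pointer line from about (318,160) to (313,136). The green bar is at (288,134). The console corners are near (262,25), (399,130), (332,219) and (200,132), and the tab is at (273,259).

```bash
python3 - <<'E'
from m import *
np.set_printoptions(precision=4,suppress=True)
w=snap("wrist"); t=snap("top")
C=np.array([plane(w,p,.06) for p in [(262,25),(399,130),(332,219),(200,132)]])
print(C,C.mean(0),np.linalg.norm(C-np.roll(C,-1,0),axis=1))
g=blob(w,(45,100,50),(80,255,255),(270,120,305,150)); G=plane(w,g[0],.061); print("green",g[0],G)
gt=blob(t,(45,100,60),(80,255,255),(300,165,330,190)); print("green2",plane(t,gt[0],.061),tri(t,gt[0],w,g[0]))
hsv=cv2.cvtColor(w[0],cv2.COLOR_BGR2HSV)
# pointer: bright inside dial disk
m=np.zeros(hsv.shape[:2],np.uint8); cv2.circle(m,(316,150),17,1,-1)
dark=cv2.inRange(hsv,(0,0,0),(180,255,60))*0
yy,xx=np.where((m>0)); 
print(w[0][130:190:2,304:332:2,1])
cv2.imwrite("pics/d.png",cv2.resize(w[0][115:195,275:360],None,fx=7,fy=7,interpolation=cv2.INTER_CUBIC))
T=blob(t,(3,150,120),(15,255,255),(310,215,360,245)); S=blob(w,(3,150,120),(15,255,255),(250,235,300,285)); print("tab",S[:2],tri(t,T[0],w,S[0]))
E
```

```text
[[ 0.7594  0.0928  0.06  ]
 [ 0.7295 -0.0781  0.06  ]
 [ 0.6067 -0.058   0.06  ]
 [ 0.6362  0.1149  0.06  ]] [0.6829 0.0179 0.06  ] [0.1735 0.1244 0.1754 0.1252]
green [287.1585 133.622 ] [0.6748 0.0292 0.061 ]Traceback (most recent call last):
  File "<stdin>", line 7, in <module>
TypeError: 'NoneType' object is not subscriptable
```

```bash
python3 - <<'E'
from m import *
np.set_printoptions(precision=4,suppress=True)
w=snap("wrist")
G=w[0][:,:,1]
print(G[128:190:2,302:334:2])
cv2.imwrite("pics/d.png",cv2.resize(w[0][115:195,275:360],None,fx=7,fy=7,interpolation=cv2.INTER_CUBIC))
for P in((.668,-.0085,.065),(.668,-.0085,.094),(.668,-.0085,.061)): print(proj(w,P))
E
```

```text
[[124 124 126 125 116 120 124 124 125 123 125 124 125 125 121  91]
 [127 124 124 125 126 125 123 123 123 124 124 127 125 125 119 100]
 [123 125 124 117 114 113  96  94 108 111 126 126 125 122 121 122]
 [127 118  97  70  91 103  60  35  41  57  81 101 117 123 123 124]
 [110  65  38  37 100 117  73  27  29  30  27  38  68 106 124 124]
 [ 56  21  19  31 100 120  85  25  26  29  28  26  29  59 108 123]
 [ 27  29  22  33  92 123  91  35  24  30  27  26  19  29  58 106]
 [ 29  25  24  22  74 121  99  40  23  25  29  30  29  33  37  70]
 [ 27  24  25  23  67 121 105  45  28  25  14  22  24  19  23  46]
 [ 23  19  35  33  54 119 118  53  23  21  27  25  27  26  28  27]
 [ 29  31  26  29  49 115 123  65  30  23  26  20  30  24  31  25]
 [ 29  26  25  25  39 106 122  69  26  22  34  28  16  33  27  32]
 [ 26  23  20  22  36 102 124  84  32  18  28  30  32  33  18  28]
 [ 20  30  27  22  32  92 125  94  29  14  23  27  27  21  26  32]
 [ 26  28  27  24  21  76 113  93  33  25  26  27  26  15  25  31]
 [ 28  30  24  29  23  48  63  51  24  23  26  28  29  28  25  29]
 [ 26  21  20  26  28  20  2
[... 337 characters left out ...]
 29  19  27  24  50  82 146 192 198]
 [121 110  73  45  35  27  28  27  19  26  51 137 177 193 196 198]
 [126 126 123 114  95  42  23  34  26  23  77 184 196 197 195 199]
 [126 126 127 126 121  63  24  24  31  34  66 174 198 180 160 194]
 [127 126 124 125 147 101  27  35  27  35  72 176 198 190 124 169]
 [126 126 126 132 177 160 100 108  89  77 159 194 196 196 173 127]
 [123 123 125 153 192 190 188 189 171  98 179 197 199 198 195 187]
 [122 124 137 178 192 191 193 196 187  97 164 198 199 199 196 197]
 [135 170 188 192 191 193 194 197 189 106 155 198 198 196 197 198]
 [169 193 192 194 192 191 194 196 191 166 186 200 196 197 196 197]]
[315.7313 154.7194]
[315.6256 159.0599]
[315.7444 154.1812]
```

View pics/d.png

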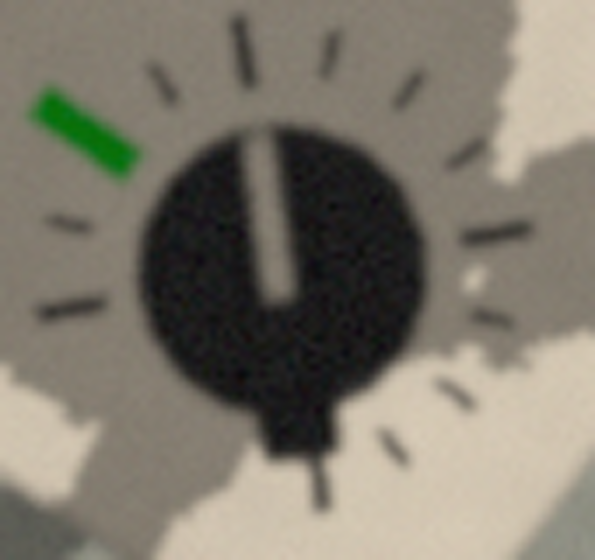

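The crop shows the skirt disc centred near crop (283,265), the pointer line from crop (258,130) to (280,303), and the bar's tail end at crop (300,455).

```bash
python3 - <<'E'
from m import *
np.set_printoptions(precision=4,suppress=True)
w=snap("wrist"); t=snap("top")
f=lambda x,y,z: plane(w,(275+x/7-.43,115+y/7-.43),z)
print("disc",f(283,265,.065)); a=f(256,130,.094);b=f(280,303,.094);e=f(300,455,.094)
print(a,b,e,(a+e)/2,np.linalg.norm(a-e)); p=np.degrees(np.arctan2(*(a-b)[[1,0]])); p2=np.degrees(np.arctan2(*(a-e)[[1,0]]))
g0=f(40,102,.061);g1=f(132,165,.061); print("pointer deg",p,p2,"green deg",np.degrees(np.arctan2(*(g0-g1)[[1,0]])),g0,g1)
for px in((310,215,360,245),): T=blob(t,(3,150,100),(15,255,255),px)
S=blob(w,(3,150,80),(15,255,255),(250,235,300,285)); print(T and T[:2],S and S[:2])
s=robot.get_state();R=cv2.Rodrigues(s["tool_rot"])[0]; print(s["eef_pos"],R, np.degrees(np.arctan2(R[1,0],R[0,0])))
E
```

```text
disc [ 0.67   -0.0067  0.065 ]
[0.689  0.0061 0.094 ] [ 0.6688 -0.007   0.094 ] [ 0.65  -0.019  0.094] [ 0.6695 -0.0064  0.094 ] 0.046341927911095884
pointer deg 32.89614869113411 32.70394518004543 green deg 80.75681835225807 [0.6763 0.0374 0.061 ] [0.6736 0.0208 0.061 ]
None (array([272.7202, 257.8953]), array([258, 243,  29,  31, 554], dtype=int32))
[ 0.6449 -0.021   0.2504] [[ 0.905   0.4254  0.0002]
 [ 0.4254 -0.905  -0.0002]
 [ 0.0001  0.0003 -1.    ]] 25.1752477977517
```

>>> drive_tool(
  increments=[
    {"translation": [0.245, 0.135, -0.4], "angular": [0, 0, 0.17], "gripper": -1},
    {"translation": [0.245, 0.135, -0.8], "angular": [0, 0, 0.17], "gripper": -1},
    {"translation": [0.245, 0.135, -1], "angular": [0, 0, 0.17], "gripper": -1},
  ],
)

```text
clock: 2.55
eef_pos: [0.6681, -0.0066, 0.1465]
tool_rot: [-3.011, -0.889, 0.007]
contact_force: [-0.7, -0.2, -0.9]
gripper_width: 0.0854
finger_force: 0.0
```

>>> drive_tool(
  increments=[
    {"translation": [0, 0, -0.4], "angular": [0, 0, 0], "gripper": -1},
    {"translation": [0, 0, -0.6], "angular": [0, 0, 0], "gripper": -1},
    {"translation": [0, 0, -0.6], "angular": [0, 0, 0], "gripper": -1},
    {"translation": [0, 0, -0.6], "angular": [0, 0, 0], "gripper": -1},
  ],
)

```text
clock: 2.95
eef_pos: [0.6701, -0.007, 0.0905]
tool_rot: [3.013, 0.889, 0.001]
contact_force: [0.5, 0.4, 0.9]
gripper_width: 0.0854
finger_force: 0.0
```

>>> drive_tool(
  increments=[
    {"translation": [0, 0, 0], "angular": [0, 0, 0], "gripper": 1},
    {"translation": [0, 0, 0], "angular": [0, 0, 0], "gripper": 1},
    {"translation": [0, 0, 0], "angular": [0, 0, 0], "gripper": 1},
    {"translation": [0, 0, 0], "angular": [0, 0, 0], "gripper": 1},
    {"translation": [0, 0, 0], "angular": [0, 0, 0], "gripper": 1},
    {"translation": [0, 0, 0], "angular": [0, 0, 0], "gripper": 1},
    {"translation": [0, 0, 0], "angular": [0, 0, 0], "gripper": 1},
    {"translation": [0, 0, 0], "angular": [0, 0, 0], "gripper": 1},
  ],
)

```text
clock: 3.75
eef_pos: [0.67, -0.0066, 0.0906]
tool_rot: [3.013, 0.89, 0.001]
contact_force: [-1.4, 0.0, 4.4]
gripper_width: 0.0109
finger_force: 60.5
```

>>> drive_tool(
  increments=[
    {"translation": [0, 0, 0], "angular": [0, 0, 0.12], "gripper": 1},
    {"translation": [0, 0, 0], "angular": [0, 0, 0.25], "gripper": 1},
    {"translation": [0, 0, 0], "angular": [0, 0, 0.38], "gripper": 1},
    {"translation": [0, 0, 0], "angular": [0, 0, 0.51], "gripper": 1},
    {"translation": [0, 0, 0], "angular": [0, 0, 0.64], "gripper": 1},
    {"translation": [0, 0, 0], "angular": [0, 0, 0.77], "gripper": 1},
    {"translation": [0, 0, 0], "angular": [0, 0, 0.9], "gripper": 1},
    {"translation": [0, 0, 0], "angular": [0, 0, 1], "gripper": 1},
  ],
)

```text
clock: 4.55
eef_pos: [0.6693, -0.0061, 0.0906]
tool_rot: [-2.439, -1.978, 0.0]
contact_force: [-1.8, 0.1, 5.5]
gripper_width: 0.0107
finger_force: 60.8
```

>>> drive_tool(
  increments=[
    {"translation": [0, 0, 0], "angular": [0, 0, 0.065], "gripper": 1},
    {"translation": [0, 0, 0], "angular": [0, 0, 0.065], "gripper": 1},
    {"translation": [0, 0, 0], "angular": [0, 0, 0.065], "gripper": 1},
  ],
)

```text
clock: 4.85
eef_pos: [0.6693, -0.0061, 0.0906]
tool_rot: [-2.391, -2.036, 0.0]
contact_force: [-2.4, 1.0, 6.1]
gripper_width: 0.0111
finger_force: 60.8
```

>>> drive_tool(
  increments=[
    {"translation": [0, 0, 0], "angular": [0, 0, 0], "gripper": -1},
    {"translation": [0, 0, 0], "angular": [0, 0, 0], "gripper": -1},
    {"translation": [0, 0, 0], "angular": [0, 0, 0], "gripper": -1},
    {"translation": [0, 0, 0], "angular": [0, 0, 0], "gripper": -1},
    {"translation": [0, 0, 0], "angular": [0, 0, 0], "gripper": -1},
    {"translation": [0, 0, 0], "angular": [0, 0, 0], "gripper": -1},
    {"translation": [0, 0, 0], "angular": [0, 0, 0], "gripper": -1},
  ],
)

```text
clock: 5.55
eef_pos: [0.6699, -0.0066, 0.09]
tool_rot: [2.392, 2.037, 0.0]
contact_force: [0.9, -0.1, -0.7]
gripper_width: 0.0854
finger_force: 0.0
```

>>> drive_tool(
  increments=[
    {"translation": [0, 0, 0.3], "angular": [0, 0, 0], "gripper": -1},
    {"translation": [0, 0, 0.7], "angular": [0, 0, 0], "gripper": -1},
    {"translation": [0, 0, 1], "angular": [0, 0, 0], "gripper": -1},
    {"translation": [0, 0, 1], "angular": [0, 0, 0], "gripper": -1},
    {"translation": [0, 0, 1], "angular": [0, 0, 0], "gripper": -1},
  ],
)

```text
clock: 6.05
eef_pos: [0.67, -0.0066, 0.1908]
tool_rot: [2.391, 2.036, 0.002]
contact_force: [-0.8, 0.7, -0.9]
gripper_width: 0.0853
finger_force: 0.0
```

```bash
python3 - <<'E'
from m import *
np.set_printoptions(precision=4,suppress=True)
w=snap("wrist"); s=robot.get_state(); print(s["eef_pos"],s["qpos"])
A=np.array([.6695,-.0065,.094]); p=proj(w,A); print(p)
x,y=int(p[0]),int(p[1]); cv2.imwrite("pics/w2.png",np.hstack([w[0]]))
im=w[0][y-45:y+45,x-45:x+45]; print(x-45,y-45)
cv2.imwrite("pics/d2.png",cv2.resize(im,None,fx=6,fy=6,interpolation=cv2.INTER_CUBIC))
E
```

```text
[ 0.6692 -0.0065  0.1894] [-0.1136  0.4523  1.382   0.      1.3084  0.0465]
[316.9911 203.9699]
271 158
```

View pics/w2.png

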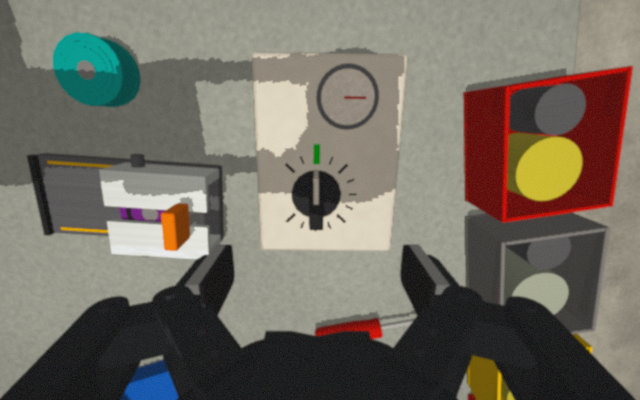

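The wrist view shows the pointer on the dial (316,190) lined up with the green bar (316,154). The tab is at (176,228), and the landing is to its left with yellow lines at about (75,163) and (82,230). Next I'll work out the dock's axis and position.

```bash
python3 - <<'E'
from m import *
np.set_printoptions(precision=4,suppress=True)
w=snap("wrist")
f=lambda p,z:plane(w,p,z)
gm=blob(w,(45,100,50),(80,255,255),(300,135,335,170)); print("green",f(gm[0],.061))
hsv=cv2.cvtColor(w[0],cv2.COLOR_BGR2HSV)
for box in((40,150,125,172),(40,220,125,240)):
    b=blob(w,(18,110,60),(32,255,255),box)
    if b is None: continue
    ys,xs=np.where(b[2]); P=np.array([f(p,.015) for p in zip(xs,ys)]); l=cv2.fitLine(P[:,:2].astype(np.float32),2,0,.01,.01).ravel()
    print("yellow",b[1],l,np.degrees(np.arctan2(l[1],l[0]))%180)
S=blob(w,(3,150,60),(15,255,255),(150,195,205,260)); print(S[:2])
class A:pass
r=robot.snapshot("top"); R=cv2.Rodrigues(np.array(r["rvec"],float))[0].T; t=(cv2.imread("pics/top0.png"),np.array(r["intrinsics"],float),R,-R@np.array(r["tvec"],float).ravel())
print("tri",tri(t,(334.2,231.6),w,S[0]))
c=cv2.approxPolyDP(cv2.convexHull(cv2.findContours(S[2],0,1)[0][0]),2,True)[:,0]; print(c); print(np.array([f(p,.088) for p in c]))
# both yellow lines and roof edges in top view
bt=blob(t,(18,110,80),(32,255,255),(300,265,325,305));bt2=blob(t,(18,110,80),(32,255,255),(330,268,350,312))
for b in(bt,bt2):
    if b: 
        ys,xs=np.where(b[2]); P=np.array([plane(t,p,.015) for p in zip(xs,ys)]); l=cv2.fitLine(P[:,:2].astype(np.float32),2,0,.01,.01).ravel(); print("topy",b[1],l,np.degrees(np.arctan2(l[1],l[0]))%180)
cv2.imwrite("pics/k.png",cv2.resize(w[0][135:275,15:240],None,fx=3.5,fy=3.5,interpolation=cv2.INTER_CUBIC))
E
```

```text
green [0.6747 0.0296 0.061 ]
yellow [ 47 160  66   8 265] [ 0.9745 -0.2243  0.4221  0.0527] 167.03871
yellow [ 61 227  48   7 192] [ 0.9738 -0.2275  0.3986 -0.02  ] 166.85106
(array([175.8564, 226.4902]), array([ 162,  204,   28,   47, 1024], dtype=int32))
tri (array([ 0.5395, -0.0132,  0.0768]), np.float64(0.001602323971343478))
[[187 205]
 [189 236]
 [177 249]
 [166 249]
 [162 214]
 [177 205]]
[[ 0.5609  0.0085  0.088 ]
 [ 0.5545 -0.0191  0.088 ]
 [ 0.5405 -0.0294  0.088 ]
 [ 0.531  -0.0278  0.088 ]
 [ 0.5378  0.0041  0.088 ]
 [ 0.5527  0.0098  0.088 ]]
topy [304 266   8  32  64] [ 0.9749 -0.2225  0.4268  0.0517] 167.14516
topy [335 273   8  32  67] [ 0.9722 -0.234   0.4106 -0.0225] 166.46875
```

View pics/k.png

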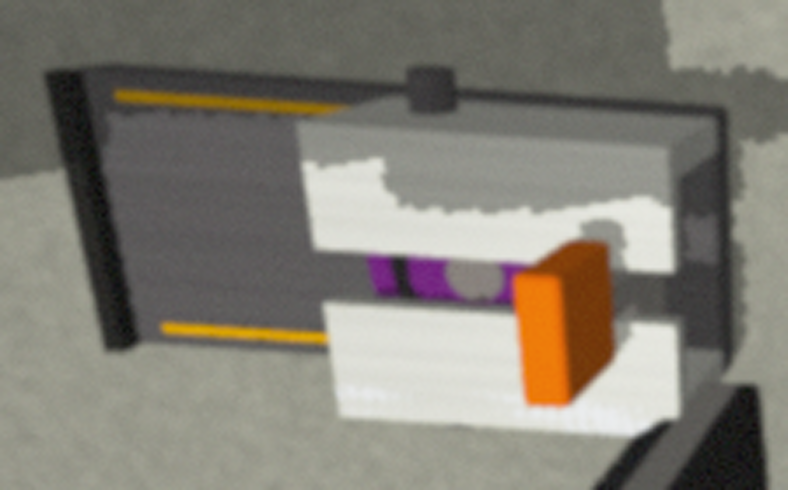

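The crop shows the bright orange top face of the tab with corners at crop (516,272), (563,272), (527,402) and (572,402). The cartridge is visible through the roof slot, and the roof's front edge runs from crop (300,120) to (340,417).

```bash
python3 - <<'E'
from m import *
np.set_printoptions(precision=4,suppress=True)
w=snap("wrist"); f=lambda x,y,z:plane(w,(x/3.5+15-.36,y/3.5+135-.36),z)
c=np.array([f(*p,.088) for p in((516,272),(563,272),(527,402),(572,402))]); print(c,c.mean(0))
print("roof front",f(300,120,.054),f(340,417,.054),(f(300,120,.054)+f(340,417,.054))/2)
u=np.array([-.974,.2267]);o=np.array([.41,.0164])
print(robot.get_state()["eef_pos"],robot.get_state()["tool_rot"])
for P in (c.mean(0),(f(300,120,.054)+f(340,417,.054))/2): d=P[:2]-o; print(d@u, d@np.array([-u[1],u[0]]))
E
```

```text
[[ 0.5382  0.0058  0.088 ]
 [ 0.5494  0.004   0.088 ]
 [ 0.5301 -0.0278  0.088 ]
 [ 0.5412 -0.0295  0.088 ]] [ 0.5397 -0.0119  0.088 ]
roof front [0.4737 0.0468 0.054 ] [ 0.4524 -0.038   0.054 ] [0.4631 0.0044 0.054 ]
[ 0.6689 -0.0065  0.1882] [-2.3901 -2.0351  0.0035]
-0.13276448514769829 -0.0018933517425352743
-0.05440638654573873 -0.0003341884912210387
```

>>> drive_tool(
  increments=[
    {"translation": [-0.4, -0.03, 0], "angular": [0, 0, -0.087], "gripper": -1},
    {"translation": [-0.8, -0.06, 0], "angular": [0, 0, -0.087], "gripper": -1},
    {"translation": [-1, -0.06, 0], "angular": [0, 0, -0.087], "gripper": -1},
  ],
)

```text
clock: 6.55
eef_pos: [0.5657, -0.0125, 0.1884]
tool_rot: [-2.457, -1.951, 0.007]
contact_force: [1.0, 0.5, 0.6]
gripper_width: 0.0852
finger_force: 0.0
```

>>> drive_tool(
  increments=[
    {"translation": [-0.3, 0, -0.3], "angular": [0, 0, 0], "gripper": -1},
    {"translation": [-0.3, 0, -0.7], "angular": [0, 0, 0], "gripper": -1},
    {"translation": [-0.3, 0, -1], "angular": [0, 0, 0], "gripper": -1},
    {"translation": [-0.3, 0, -1.0], "angular": [0, 0, 0], "gripper": -1},
  ],
)

```text
clock: 6.95
eef_pos: [0.5356, -0.012, 0.0856]
tool_rot: [-2.454, -1.949, 0.012]
contact_force: [0.1, 0.5, 0.2]
gripper_width: 0.0854
finger_force: 0.0
```

>>> drive_tool(
  increments=[
    {"translation": [0, 0, -0.1], "angular": [0, 0, 0], "gripper": 1},
    {"translation": [0, 0, -0.1], "angular": [0, 0, 0], "gripper": 1},
    {"translation": [0, 0, -0.1], "angular": [0, 0, 0], "gripper": 1},
    {"translation": [0, 0, -0.1], "angular": [0, 0, 0], "gripper": 1},
    {"translation": [0, 0, -0.1], "angular": [0, 0, 0], "gripper": 1},
    {"translation": [0, 0, -0.1], "angular": [0, 0, 0], "gripper": 1},
    {"translation": [0, 0, -0.1], "angular": [0, 0, 0], "gripper": 1},
    {"translation": [0, 0, -0.1], "angular": [0, 0, 0], "gripper": 1},
  ],
)

```text
clock: 7.75
eef_pos: [0.539, -0.0123, 0.081]
tool_rot: [-2.46, -1.953, 0.001]
contact_force: [-2.4, 0.8, 5.2]
gripper_width: 0.0109
finger_force: 59.5
```

>>> drive_tool(
  increments=[
    {"translation": [-0.1, 0.023, 0], "angular": [0, 0, 0], "gripper": 1},
    {"translation": [-0.2, 0.047, 0], "angular": [0, 0, 0], "gripper": 1},
    {"translation": [-0.3, 0.07, 0], "angular": [0, 0, 0], "gripper": 1},
    {"translation": [-0.4, 0.093, 0], "angular": [0, 0, 0], "gripper": 1},
    {"translation": [-0.5, 0.116, 0], "angular": [0, 0, 0], "gripper": 1},
    {"translation": [-0.58, 0.135, 0], "angular": [0, 0, 0], "gripper": 1},
    {"translation": [-0.64, 0.149, 0], "angular": [0, 0, 0], "gripper": 1},
    {"translation": [-0.675, 0.157, 0], "angular": [0, 0, 0], "gripper": 1},
  ],
)

```text
clock: 8.55
eef_pos: [0.4757, 0.0026, 0.0812]
tool_rot: [2.455, 1.95, 0.009]
contact_force: [7.4, -0.8, -3.0]
gripper_width: 0.011
finger_force: 58.9
```

>>> drive_tool(
  increments=[
    {"translation": [0, 0, 0], "angular": [0, 0, 0], "gripper": 1},
    {"translation": [0, 0, 0], "angular": [0, 0, 0], "gripper": 1},
    {"translation": [0, 0, 0], "angular": [0, 0, 0], "gripper": 1},
    {"translation": [0, 0, 0], "angular": [0, 0, 0], "gripper": 1},
  ],
)

```text
clock: 8.95
eef_pos: [0.4758, 0.0026, 0.0811]
tool_rot: [2.456, 1.95, 0.009]
contact_force: [6.7, -1.3, -1.8]
gripper_width: 0.0113
finger_force: 59.1
```

```bash
python3 - <<'E'
from m import *
np.set_printoptions(precision=4,suppress=True)
s=robot.get_state(); t=snap("top"); sc=snap("scene")
for n,v,z in(("top",t,.045),("scene",sc,.03)):
    for i in range(1):
        b=blob(v,(130,80,30),(160,255,255)); print(n,b and (b[:2],plane(v,b[0],z)))
print(s["eef_pos"],s["contact_force"])
E
```

```text
top ((array([324.7727, 282.803 ]), array([312, 273,  27,  18, 132], dtype=int32)), array([0.4242, 0.0105, 0.045 ]))
scene ((array([386.4815, 197.8721]), array([376, 187,  20,  23, 297], dtype=int32)), array([0.4287, 0.0135, 0.03  ]))
[0.4758 0.0026 0.0811] [ 6.6815 -1.2904 -1.7847]
```

>>> drive_tool(
  increments=[
    {"translation": [-0.02, 0.005, 0], "angular": [0, 0, 0], "gripper": 1},
    {"translation": [-0.04, 0.01, 0], "angular": [0, 0, 0], "gripper": 1},
    {"translation": [-0.05, 0.012, 0], "angular": [0, 0, 0], "gripper": 1},
    {"translation": [-0.05, 0.012, 0], "angular": [0, 0, 0], "gripper": 1},
    {"translation": [-0.05, 0.012, 0], "angular": [0, 0, 0], "gripper": 1},
    {"translation": [-0.05, 0.012, 0], "angular": [0, 0, 0], "gripper": 1},
  ],
)

```text
clock: 9.65
eef_pos: [0.4712, 0.0037, 0.0812]
tool_rot: [2.455, 1.949, 0.009]
contact_force: [6.5, -1.0, -3.8]
gripper_width: 0.0112
finger_force: 59.1
```

```bash
python3 - <<'E'
from m import *
s=robot.get_state(); print(s["eef_pos"],s["contact_force"]); v=snap("scene")
for n,im,(x0,y0,x1,y1) in(("k2",v[0],(300,150,440,240)),): cv2.imwrite(f"pics/{n}.png",cv2.resize(im[y0:y1,x0:x1],None,fx=5,fy=5,interpolation=cv2.INTER_CUBIC))
E
```

```text
[0.47115747 0.00365183 0.08115114] [ 6.50171416 -0.97661183 -3.77909211]
```

View pics/k2.png

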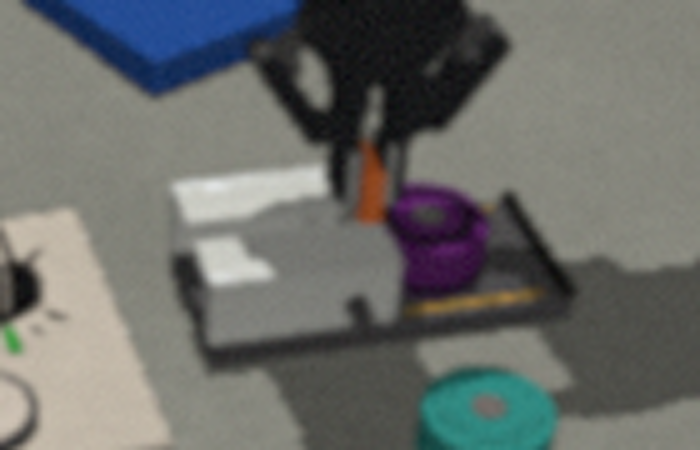

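The crop shows the purple cartridge fully out on the landing, at crop (440,240), with the tab pushed to the mouth end. The dial pointer's end of the console is at the left edge. Next I'll return the slide and let go.

>>> drive_tool(
  increments=[
    {"translation": [0.12, -0.028, 0], "angular": [0, 0, 0], "gripper": 1},
    {"translation": [0.24, -0.056, 0], "angular": [0, 0, 0], "gripper": 1},
    {"translation": [0.36, -0.084, 0], "angular": [0, 0, 0], "gripper": 1},
    {"translation": [0.48, -0.112, 0], "angular": [0, 0, 0], "gripper": 1},
    {"translation": [0.6, -0.14, 0], "angular": [0, 0, 0], "gripper": 1},
    {"translation": [0.69, -0.161, 0], "angular": [0, 0, 0], "gripper": 1},
    {"translation": [0.69, -0.161, 0], "angular": [0, 0, 0], "gripper": 1},
  ],
)

```text
clock: 10.4
eef_pos: [0.5387, -0.0123, 0.081]
tool_rot: [2.459, 1.952, 0.003]
contact_force: [3.7, 0.1, 7.2]
gripper_width: 0.0109
finger_force: 60.9
```

>>> drive_tool(
  increments=[
    {"translation": [0, 0, 0], "angular": [0, 0, 0], "gripper": -1},
    {"translation": [0, 0, 0], "angular": [0, 0, 0], "gripper": -1},
    {"translation": [0, 0, 0], "angular": [0, 0, 0], "gripper": -1},
    {"translation": [0, 0, 0], "angular": [0, 0, 0], "gripper": -1},
    {"translation": [0, 0, 0], "angular": [0, 0, 0], "gripper": -1},
    {"translation": [0, 0, 0.2], "angular": [0, 0, 0], "gripper": -1},
    {"translation": [0, 0, 0.6], "angular": [0, 0, 0], "gripper": -1},
    {"translation": [0, 0, 1], "angular": [0, 0, 0], "gripper": -1},
  ],
)

```text
clock: 11.2
eef_pos: [0.5354, -0.0117, 0.1804]
tool_rot: [-2.459, -1.953, 0.003]
contact_force: [1.0, 0.8, 0.3]
gripper_width: 0.0858
finger_force: 0.0
```

>>> drive_tool(
  increments=[
    {"translation": [-0.2, 0.05, 0], "angular": [0, 0, -0.18], "gripper": -1},
    {"translation": [-0.4, 0.1, 0], "angular": [0, 0, -0.36], "gripper": -1},
    {"translation": [-0.6, 0.15, 0], "angular": [0, 0, -0.54], "gripper": -1},
    {"translation": [-0.8, 0.2, 0], "angular": [0, 0, -0.72], "gripper": -1},
    {"translation": [-1, 0.24, 0], "angular": [0, 0, -0.9], "gripper": -1},
    {"translation": [-1, 0.24, 0], "angular": [0, 0, -1], "gripper": -1},
  ],
)

```text
clock: 11.8
eef_pos: [0.4327, 0.013, 0.1797]
tool_rot: [-3.021, -0.858, 0.005]
contact_force: [-0.2, -0.5, -0.8]
gripper_width: 0.0856
finger_force: 0.0
```

>>> drive_tool(
  increments=[
    {"translation": [-0.05, 0, 0], "angular": [0, 0, -0.18], "gripper": -1},
    {"translation": [-0.1, 0, 0], "angular": [0, 0, -0.36], "gripper": -1},
    {"translation": [-0.1, 0, 0], "angular": [0, 0, -0.54], "gripper": -1},
    {"translation": [-0.1, 0, 0], "angular": [0, 0, -0.72], "gripper": -1},
    {"translation": [-0.1, 0, 0], "angular": [0, 0, -0.9], "gripper": -1},
    {"translation": [-0.1, 0, 0], "angular": [0, 0, -1], "gripper": -1},
    {"translation": [-0.1, 0, 0], "angular": [0, 0, -1], "gripper": -1},
    {"translation": [-0.1, 0, 0], "angular": [0, 0, -1], "gripper": -1},
  ],
)

```text
clock: 12.6
eef_pos: [0.4262, 0.0123, 0.18]
tool_rot: [3.121, -0.355, -0.0]
contact_force: [-0.8, 0.5, 0.4]
gripper_width: 0.0853
finger_force: 0.0
```

```bash
python3 - <<'E'
from m import *
np.set_printoptions(precision=4,suppress=True)
s=robot.get_state(); w=snap("wrist"); t=snap("top"); sc=snap("scene"); print(s["eef_pos"],s["tool_rot"],s["qpos"])
for n,v in(("wrist",w),("top",t),("scene",sc)):
    b=blob(v,(130,60,25),(165,255,255)); 
    if b is None: print(n,None); continue
    h=cv2.convexHull(np.vstack(cv2.findContours(b[2],0,1)[0])); e=cv2.fitEllipse(h); m=cv2.moments(h); c=(m["m10"]/m["m00"],m["m01"]/m["m00"])
    print(n,b[1],e,c,plane(v,c,.045),plane(v,c,.03))
S=blob(w,(3,150,60),(15,255,255)); print("tab",S and (S[0],plane(w,S[0],.088))); S=blob(sc,(3,150,120),(15,255,255),(330,170,400,205)); print("tab scene was 346,188:",S and S[0])
cv2.imwrite("pics/w3.png",w[0])
E
```

```text
[0.4262 0.0123 0.18  ] [ 3.1213 -0.3551 -0.0003] [-0.1346  0.1074  1.912  -0.0001  1.1224  1.6628]
wrist [ 283  146   68   69 1767] ((316.37591552734375, 180.73910522460938), (67.21924591064453, 68.68036651611328), 177.95140075683594) (316.378431372549, 180.86638655462184) [0.4355 0.0105 0.045 ] [0.432  0.0113 0.03  ]Traceback (most recent call last):
  File "<stdin>", line 7, in <module>
cv2.error: OpenCV(4.12.0) /io/opencv/modules/imgproc/src/shapedescr.cpp:361: error: (-201:Incorrect size of input array) There should be at least 5 points to fit the ellipse in function 'fitEllipseNoDirect'
```

```bash
python3 - <<'E'
from m import *
np.set_printoptions(precision=4,suppress=True)
w=snap("wrist"); sc=snap("scene")
o=[]
for v,bx in((w,None),(sc,(360,170,420,220))):
    b=blob(v,(130,60,25),(165,255,255),bx); h=cv2.convexHull(np.vstack(cv2.findContours(b[2],0,1)[0])); m=cv2.moments(h); o.append((m["m10"]/m["m00"],m["m01"]/m["m00"])); print(b[1])
print(o,tri(w,o[0],sc,o[1]))
S=blob(w,(3,150,60),(15,255,255)); print("tab",S and (S[1],plane(w,S[0],.088))); S=blob(sc,(3,150,120),(15,255,255),(330,170,400,205)); print("tab scene was 346,188:",S and S[0])
g=blob(sc,(45,100,60),(80,255,255),(280,195,320,235)); print(g[0])
cv2.imwrite("pics/w3.png",w[0])
E
```

```text
[ 283  146   68   70 2948]
[374 187  24  23 350]
[(316.3932521349573, 181.03308600494657), (386.15468409586055, 197.33943355119825)] (array([0.4308, 0.012 , 0.0311]), np.float64(0.0031418255654017692))
tab (array([ 292,   38,   51,   25, 1162], dtype=int32), array([ 0.536 , -0.0129,  0.088 ]))
tab scene was 346,188: [346.     188.0169]
[302.     217.7143]
```

View pics/w3.png

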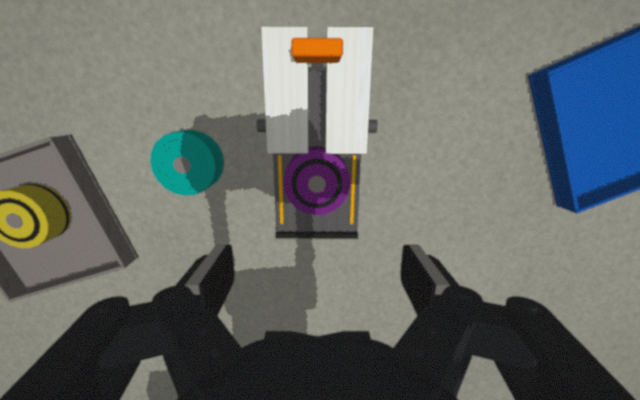

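The wrist view shows the slide home at (317,50) and the cartridge clear on the landing at (316,181). The turquoise decoy at (187,162) stays clear of the fingers.

>>> drive_tool(
  increments=[
    {"translation": [0.07, -0.01, -0.3], "angular": [0, 0, 0], "gripper": -1},
    {"translation": [0.07, -0.01, -0.6], "angular": [0, 0, 0], "gripper": -1},
    {"translation": [0.07, -0.01, -0.9], "angular": [0, 0, 0], "gripper": -1},
    {"translation": [0.07, -0.01, -1], "angular": [0, 0, 0], "gripper": -1},
  ],
)

```text
clock: 13.25
eef_pos: [0.4314, 0.0115, 0.0778]
tool_rot: [-3.121, 0.357, 0.008]
contact_force: [-1.2, 0.1, -0.1]
gripper_width: 0.0855
finger_force: 0.0
```

>>> drive_tool(
  increments=[
    {"translation": [0, 0, -0.2], "angular": [0, 0, 0], "gripper": -1},
    {"translation": [0, 0, -0.35], "angular": [0, 0, 0], "gripper": -1},
    {"translation": [0, 0, -0.42], "angular": [0, 0, 0], "gripper": -1},
    {"translation": [0, 0, -0.42], "angular": [0, 0, 0], "gripper": -1},
    {"translation": [0, 0, -0.42], "angular": [0, 0, 0], "gripper": -1},
  ],
)

```text
clock: 13.75
eef_pos: [0.434, 0.0112, 0.0387]
tool_rot: [3.121, -0.358, 0.002]
contact_force: [-0.4, 0.5, -0.2]
gripper_width: 0.0851
finger_force: 0.0
```

>>> drive_tool(
  increments=[
    {"translation": [0, 0, 0], "angular": [0, 0, 0], "gripper": 1},
    {"translation": [0, 0, 0], "angular": [0, 0, 0], "gripper": 1},
    {"translation": [0, 0, 0], "angular": [0, 0, 0], "gripper": 1},
    {"translation": [0, 0, 0], "angular": [0, 0, 0], "gripper": 1},
    {"translation": [0, 0, 0], "angular": [0, 0, 0], "gripper": 1},
    {"translation": [0, 0, 0], "angular": [0, 0, 0], "gripper": 1},
  ],
)

```text
clock: 14.35
eef_pos: [0.4341, 0.0112, 0.0393]
tool_rot: [3.121, -0.358, 0.004]
contact_force: [-1.3, -0.9, 7.8]
gripper_width: 0.0624
finger_force: 64.1
```

>>> drive_tool(
  increments=[
    {"translation": [0, 0, 0.1], "angular": [0, 0, 0], "gripper": 1},
    {"translation": [0, 0, 0.3], "angular": [0, 0, 0], "gripper": 1},
    {"translation": [0, 0, 0.6], "angular": [0, 0, 0], "gripper": 1},
    {"translation": [0, 0, 0.9], "angular": [0, 0, 0], "gripper": 1},
    {"translation": [0, 0, 1], "angular": [0, 0, 0], "gripper": 1},
  ],
)

```text
clock: 14.85
eef_pos: [0.4352, 0.011, 0.1413]
tool_rot: [3.121, -0.358, 0.01]
contact_force: [0.5, -0.3, -1.6]
gripper_width: 0.0626
finger_force: 65.5
```

>>> drive_tool(
  increments=[
    {"translation": [0, -0.2, 0], "angular": [0, 0, 0.1], "gripper": 1},
    {"translation": [0, -0.4, 0.1], "angular": [0, 0, 0.2], "gripper": 1},
    {"translation": [0, -0.6, 0.2], "angular": [0, 0, 0.3], "gripper": 1},
    {"translation": [0, -0.8, 0.3], "angular": [0, 0, 0.4], "gripper": 1},
    {"translation": [0, -1, 0.4], "angular": [0, 0, 0.53], "gripper": 1},
  ],
)

```text
clock: 15.35
eef_pos: [0.4327, -0.0893, 0.1781]
tool_rot: [-3.127, -0.301, 0.001]
contact_force: [-0.5, -0.8, -1.3]
gripper_width: 0.0619
finger_force: 65.4
```

>>> drive_tool(
  increments=[
    {"translation": [0, -0.3, 0], "angular": [0, 0, 0], "gripper": 1},
    {"translation": [0, -0.6, 0], "angular": [0, 0, 0], "gripper": 1},
    {"translation": [0, -0.9, 0], "angular": [0, 0, 0], "gripper": 1},
    {"translation": [0, -1, 0], "angular": [0, 0, 0], "gripper": 1},
    {"translation": [0, -1, 0], "angular": [0, 0, 0], "gripper": 1},
    {"translation": [0, -1, 0], "angular": [0, 0, 0], "gripper": 1},
  ],
)

```text
clock: 15.95
eef_pos: [0.4328, -0.1877, 0.1776]
tool_rot: [-3.126, -0.294, 0.002]
contact_force: [0.3, -0.9, 0.3]
gripper_width: 0.062
finger_force: 65.5
```

```bash
python3 - <<'E'
from m import *
np.set_printoptions(precision=4,suppress=True)
s=robot.get_state(); w=snap("wrist"); sc=snap("scene"); print(s["eef_pos"],s["tool_rot"],s["gripper_width"])
b=blob(w,(105,130,40),(128,255,255)); print(b[1])
h=cv2.convexHull(np.vstack(cv2.findContours(b[2],0,1)[0])); r=cv2.approxPolyDP(h,6,True)[:,0]; print(r); print(np.array([plane(w,p,.026) for p in r]))
cv2.imwrite("pics/w4.png",np.vstack([w[0]]))
E
```

```text
[ 0.4328 -0.1877  0.1776] [-3.126  -0.294   0.0015] 0.061959226281124914
[  351   139   160   140 17451]
[[510 142]
 [485 276]
 [423 274]
 [376 238]
 [351 202]
 [353 140]]
[[ 0.51   -0.3603  0.026 ]
 [ 0.3667 -0.3884  0.026 ]
 [ 0.3563 -0.3206  0.026 ]
 [ 0.3887 -0.2592  0.026 ]
 [ 0.4228 -0.2244  0.026 ]
 [ 0.4838 -0.2126  0.026 ]]
```

View pics/w4.png

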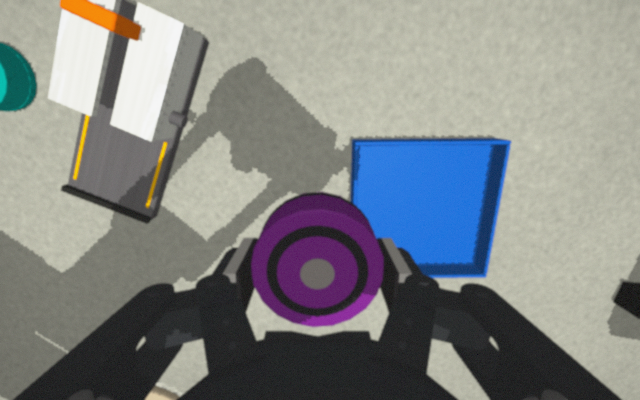

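The wrist view shows the cartridge held upright at (318,262). The blue tray's corners at (510,142), (485,276) and (353,140) match the top view's estimate, giving a tray centre near (0.425, -0.300).

>>> drive_tool(
  increments=[
    {"translation": [-0.02, -0.3, 0], "angular": [0, 0, 0], "gripper": 1},
    {"translation": [-0.04, -0.6, 0], "angular": [0, 0, 0], "gripper": 1},
    {"translation": [-0.06, -0.9, 0], "angular": [0, 0, 0], "gripper": 1},
    {"translation": [-0.08, -1, -0.1], "angular": [0, 0, 0], "gripper": 1},
    {"translation": [-0.08, -1, -0.3], "angular": [0, 0, 0], "gripper": 1},
    {"translation": [-0.08, -1, -0.5], "angular": [0, 0, 0], "gripper": 1},
    {"translation": [-0.08, -1, -0.7], "angular": [0, 0, 0], "gripper": 1},
  ],
)

```text
clock: 16.75
eef_pos: [0.425, -0.2869, 0.1068]
tool_rot: [-3.126, -0.296, 0.001]
contact_force: [-0.4, -0.2, -0.1]
gripper_width: 0.0623
finger_force: 65.6
```

>>> drive_tool(
  increments=[
    {"translation": [0, -0.11, -0.2], "angular": [0, 0, 0], "gripper": 1},
    {"translation": [0, -0.11, -0.4], "angular": [0, 0, 0], "gripper": 1},
    {"translation": [0, -0.11, -0.55], "angular": [0, 0, 0], "gripper": 1},
    {"translation": [0, -0.11, -0.65], "angular": [0, 0, 0], "gripper": 1},
    {"translation": [0, -0.11, -0.72], "angular": [0, 0, 0], "gripper": 1},
    {"translation": [0, -0.11, -0.76], "angular": [0, 0, 0], "gripper": 1},
    {"translation": [0, -0.11, -0.78], "angular": [0, 0, 0], "gripper": 1},
    {"translation": [0, -0.11, -0.78], "angular": [0, 0, 0], "gripper": 1},
  ],
)

```text
clock: 17.55
eef_pos: [0.4256, -0.2998, 0.0303]
tool_rot: [3.127, 0.295, 0.001]
contact_force: [0.1, -0.3, -0.5]
gripper_width: 0.0622
finger_force: 65.6
```

About 2 mm above the floor, so I'll lower it another 2 mm, release and retreat.

>>> drive_tool(
  increments=[
    {"translation": [0, 0, -0.01], "angular": [0, 0, 0], "gripper": 1},
    {"translation": [0, 0, -0.02], "angular": [0, 0, 0], "gripper": 1},
    {"translation": [0, 0, -0.02], "angular": [0, 0, 0], "gripper": 1},
  ],
)

```text
clock: 17.85
eef_pos: [0.4256, -0.3001, 0.0284]
tool_rot: [3.127, 0.294, 0.001]
contact_force: [0.6, -0.2, 1.8]
gripper_width: 0.0624
finger_force: 65.9
```

>>> drive_tool(
  increments=[
    {"translation": [0, 0, 0], "angular": [0, 0, 0], "gripper": -1},
    {"translation": [0, 0, 0], "angular": [0, 0, 0], "gripper": -1},
    {"translation": [0, 0, 0], "angular": [0, 0, 0], "gripper": -1},
    {"translation": [0, 0, 0], "angular": [0, 0, 0], "gripper": -1},
    {"translation": [0, 0, 0], "angular": [0, 0, 0], "gripper": -1},
  ],
)

```text
clock: 18.35
eef_pos: [0.4253, -0.2997, 0.028]
tool_rot: [3.128, 0.295, -0.0]
contact_force: [0.3, 0.4, 0.2]
gripper_width: 0.0854
finger_force: 0.0
```

>>> drive_tool(
  increments=[
    {"translation": [0, 0, 0.1], "angular": [0, 0, 0], "gripper": -1},
    {"translation": [0, 0, 0.3], "angular": [0, 0, 0], "gripper": -1},
    {"translation": [0, 0, 0.6], "angular": [0, 0, 0], "gripper": -1},
    {"translation": [0, 0, 1], "angular": [0, 0, 0], "gripper": -1},
    {"translation": [0, 0, 1], "angular": [0, 0, 0], "gripper": -1},
    {"translation": [0, 0, 1], "angular": [0, 0, 0], "gripper": -1},
  ],
)

```text
clock: 18.95
eef_pos: [0.4258, -0.3002, 0.1296]
tool_rot: [3.125, 0.295, 0.003]
contact_force: [-0.2, -0.3, 0.0]
gripper_width: 0.0853
finger_force: 0.0
```

```bash
python3 - <<'E'
from m import *
np.set_printoptions(precision=4,suppress=True)
s=robot.get_state(); w=snap("wrist"); sc=snap("scene"); t=snap("top")
o=[]
for v,bx in((w,None),(sc,(280,110,390,185))):
    b=blob(v,(130,60,25),(165,255,255),bx); h=cv2.convexHull(np.vstack(cv2.findContours(b[2],0,1)[0])); m=cv2.moments(h); o.append((m["m10"]/m["m00"],m["m01"]/m["m00"])); print(b[1])
print(tri(w,o[0],sc,o[1]),plane(w,o[0],.025))
for n,lo,hi,bx in(("tab",(3,150,120),(15,255,255),(330,170,400,205)),("green",(45,100,60),(80,255,255),(280,195,320,235))): print(n,blob(sc,lo,hi,bx)[0])
old=cv2.imread("pics/scene0.png"); d=(cv2.absdiff(old,sc[0]).max(2)>60).astype(np.uint8)
dial=sc[0][185:225,280:320]
cv2.imwrite("pics/f.png",np.hstack([cv2.resize(sc[0][100:240,250:430],None,fx=3,fy=3,interpolation=cv2.INTER_CUBIC),cv2.resize(t[0][140:280,275:365],None,fx=2.8,fy=3)]))
E
```

```text
[ 278  162   77   78 2299]
[326 140  19  16 247]
(array([ 0.4243, -0.3003,  0.0204]), np.float64(0.00046471019896708084)) [ 0.4255 -0.2999  0.025 ]
tab [346.     188.0169]
green [302.     217.7143]
```

View pics/f.png

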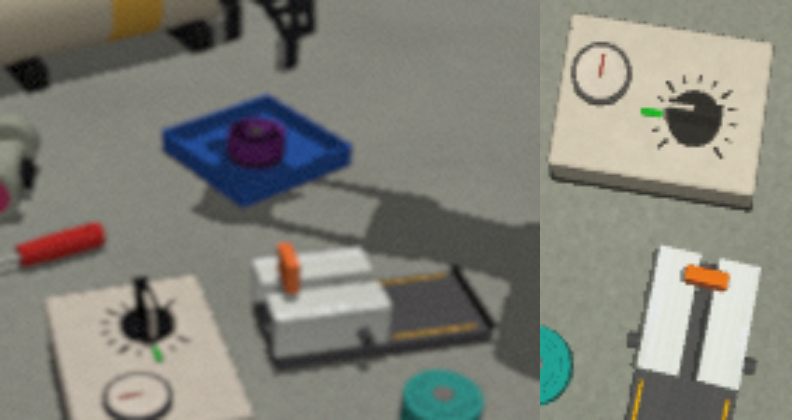

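The cartridge sits flat in the middle of the blue tray at crop (257,142), the tab is home at (289,268), and the pointer aims at the green bar at (652,113).

```bash
python3 -c "
from rig import robot; print(robot.close_job())"
```

```text
the job is handed in; nothing more can be done
None
```

I handed the job in at about 19 s on the robot's clock. The last pictures show the dial on the green mark, the slide sprung back home, and the purple cartridge flat and upright in the middle of the blue tray. The gripper was clear of everything and I saw no bystander moved; the hand-in gave no verdict.

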